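# Release the latched station key of a block incubator

## Robot

A 6-joint arm with a two-finger parallel gripper is mounted at the origin on the work surface. World frame = base frame: x ahead of the robot, y to its left, z up, the work surface at z = 0. Lengths are in mm, angles in degrees, forces in N, time in s.
With the tool pointing down it reaches from about 325 to 925 mm from the base axis. Payload 3.1 kg.
Tool frame: the origin (TCP) lies at the very end of the fingers, on their centre line; the grasp point (between the pads) lies grasp_offset behind it (grasp_offset is the distance from the TCP to the grasp point, in mm); z points along the fingers, x is the direction in which the jaws open and shut, and the axes are right-handed (so a half turn about z gives the same grasp; the last joint's range is limited). The gripper opens to 85 mm and grips with 20 to 120 N. Pads are 22 mm wide; open, the fingers measure 114 mm over their backs; the gripper's body (76 mm by 85 mm) begins 54 mm behind the grasp point. The pads swing forward as they close: fully open they stand 13 mm farther back than shut.
Start: joints at [66.051, 12.427, 92.441, -0, 75.132, -6.429], TCP at [188.141, 596.022, 231.3] pointing down, gripper open.
Joint ranges: [-157.48, 157.48], [-44.54, 120.13], [17.64, 146.25], [-64.5, 244.5], [7.68, 150.69], [-147.95, 147.95]. Speed limits (degrees/s): [159.86, 159.86, 180, 180, 180, 180].

## Interface

Orientations are given as [roll, pitch, yaw] about the fixed x, y, z axes, in that order (R = Rz(yaw) Ry(pitch) Rx(roll)).
In Python, from station import * gives the robot as it stands. Calls block until the motion is done:
- goto(position, orientation): joint-space move of the TCP to a pose.
- move_l(position, attitude=None, speed=150): straight line of the TCP; attitude=None keeps the orientation; speed is the mean speed in mm/s.
- move_j(angles): joint-space move.
- grip(opening, squeeze=None): finger opening in mm; squeeze is the grip in N (None keeps the last); returns when the fingers have stopped.
- wait(seconds).
- solve_ik(position, orientation): joint angles nearest the present ones, or None.
- get_obs(): the state.
- get_image(name): name is "side" or "top" or "wrist"; returns the picture (420x560x3 uint8, red, green, blue); there is no depth.
- get_calibration(name): a dict with "fx", "fy", "cx", "cy" (pixels), "D" ([k1, k2, p1, p2, k3] as OpenCV has them; the pictures are not rectified), "R" (3x3) and "t" (3): a world point X has camera coordinates R X + t; the wrist camera has in their place "mount" (4x4, takes a point from camera to tool coordinates, whose origin is the TCP and whose axes are the tool frame's). Camera axes: x right, y down, z forward; pixel columns grow to the right and rows downward; lengths in mm; the calibration is good to about 2 mm. A picture is of the moment at which its call begins: read the wrist's pose just before it. get_calibration takes no time and is no camera call.
A pose or a line that the arm cannot do raises Unreachable and nothing moves.
- sign_off(): hands the job in, once; it reports no verdict.
Trained networks look in the newest picture that a camera, given by its name, has taken for a name from the list of things; names that differ only in an ending like _2 or _b are one class to them, and where a whole thing is asked for, a point or a joint stands for the part that bears it (a point fixed in the world has none). Each returns a list of dicts, best first, with "score" (0 to 1); they miss things now and then, are a little off and sometimes report something else, mostly with a low value. They report only what shows in the picture. A call takes as long as a camera call.
- spot_in(name, camera): "extent" ([centre column, centre row, width, height] in pixels, round what is visible of it).
- regions_of(name, camera): "region" (420x560 bool, what is visible of it) and "extent" ([centre column, centre row, width, height] in pixels, round what is visible of it).
The state is a dict: "t": time; "joint_pos": joint angles; "qvel": joint speeds; "effort": joint torques, N m; "tcp_pos": TCP position; "ee_rot": TCP orientation; "wrist_force": force on the tool from outside, world axes, zero at the start; "moment": the same for the moment, N m; "grip_width": finger opening in mm.
Only numpy, scipy, OpenCV 4.12 (cv2) and the standard library are available. Lean on these libraries where they do the work, as an engineer would, in place of code of your own. Each camera call takes 0.05 s, during which the arm holds its last target.

## Task

One station of the four-block tube incubator has been left switched on: one of its four identical front keys is still latched down. Feel along the row from left to right with the fingertips, a light tap on each key, too light to latch a key or to release the latched one; then press the latched key through its click and let it spring up, so that all four keys stand up. Pick nothing up, and leave the tubes, the cuvette, the vial and the other things on the bench where they stand.

Things in the scene. Friction and masses are not known exactly. Their poses are not given: they have to be found in the camera images.
- key_a: One of the four identical grey push-push keys; which letter stands at which place varies, and so does which key is latched. Cap 24 mm front to back x 28 mm along the row, flat level top; origin at the centre of the top, z up. Up, its top is 82 mm above the table (12 mm above the deck); latched, 78 mm. Springs and click depths: see place_1 and place_2.
- key_b: One of the four identical grey push-push keys; which letter stands at which place varies, and so does which key is latched. Cap 24 mm front to back x 28 mm along the row, flat level top; origin at the centre of the top, z up. Up, its top is 82 mm above the table (12 mm above the deck); latched, 78 mm. Springs and click depths: see place_1 and place_2.
- key_c: One of the four identical grey push-push keys; which letter stands at which place varies, and so does which key is latched. Cap 24 mm front to back x 28 mm along the row, flat level top; origin at the centre of the top, z up. Up, its top is 82 mm above the table (12 mm above the deck); latched, 78 mm. Springs and click depths: see place_1 and place_2.
- key_d: One of the four identical grey push-push keys; which letter stands at which place varies, and so does which key is latched. Cap 24 mm front to back x 28 mm along the row, flat level top; origin at the centre of the top, z up. Up, its top is 82 mm above the table (12 mm above the deck); latched, 78 mm. Springs and click depths: see place_1 and place_2.
- place_1 (a point): Point on the incubator's deck (70 mm above the table) at the centre of the leftmost key place (+y end, the left as the robot sees it). Axes: x to the incubator's back, y along the row to the left, z up. The places stand 90 mm apart in line. A key that is up yields from about 2.5 N, then gains 0.55 N per mm; its click lies about 6 mm down, where it would latch: stay under 5 mm.
- place_2 (a point): The same for the key place second from the left. A latched key stands 4 mm lower than the others and is firm up to about 5 N; pressed some 2 mm further (its top 76 mm above the table, 6 to 7 N), held there a moment and let go, it is released and springs up. Its stop is 4 mm below its latched height (74 mm above the table, about 7 N).
- place_3 (a point): The same for the key place third from the left.
- place_4 (a point): The same for the rightmost key place (-y end).
- cuvette: Loose brown reagent cuvette, 40 x 18 mm, 52 mm high with its white cap, standing on the key deck between the second and third place. Origin at the centre of its underside.
- vial: Loose amber vial with a white cap, 20 mm in diameter, 38 mm high, standing on the key deck between the third and rightmost place. Origin at the centre of its underside.
- tube_a: Loose stoppered sample tube, 16 mm in diameter (stopper 18 mm), 77 mm long, standing in the aluminium block behind the leftmost key, more than 100 mm behind the key row; its top is about 123 mm above the table. Origin at its lower end.
- tube_b: Loose stoppered sample tube, 16 mm in diameter (stopper 18 mm), 77 mm long, standing in the aluminium block behind the second key, more than 100 mm behind the key row; its top is about 123 mm above the table. Origin at its lower end.
- tube_c: Loose stoppered sample tube, 16 mm in diameter (stopper 18 mm), 77 mm long, standing in the aluminium block behind the rightmost key, more than 100 mm behind the key row; its top is about 123 mm above the table. Origin at its lower end.
- bottle: Loose amber bottle, 68 mm in diameter, 150 mm high, on the bench at the left. Origin at the centre of its underside.
- rack: Black rack full of sample tubes, 100 x 210 mm, 105 mm high, on the bench at the left. Origin at the centre of its underside.
- tip_box: Box of pipette tips, 85 x 122 mm, 59 mm high, on the bench at the right. Origin at the centre of its underside.

How it is judged (in metres and radians):
On the way, in this order (a step that is already met when the one before it is completed fails the run):
1. the fingers touch the leftmost key of the row, counted from the left, while the latched key is still latched (((horizontal distance between key_a and place_1 below 0.02 m and contact force between the fingers and key_a above 0.3 N) or (horizontal distance between key_b and place_1 below 0.02 m and contact force between the fingers and key_b above 0.3 N) or (horizontal distance between key_c and place_1 below 0.02 m and contact force between the fingers and key_c above 0.3 N) or (horizontal distance between key_d and place_1 below 0.02 m and contact force between the fingers and key_d above 0.3 N)) and not (distance of key_a from where it was at the start of the episode above 0.0025 m and height (world z) of key_a above 0.0805 m) and not (distance of key_b from where it was at the start of the episode above 0.0025 m and height (world z) of key_b above 0.0805 m) and not (distance of key_c from where it was at the start of the episode above 0.0025 m and height (world z) of key_c above 0.0805 m) and not (distance of key_d from where it was at the start of the episode above 0.0025 m and height (world z) of key_d above 0.0805 m)).
2. the fingers touch the second key of the row, counted from the left, while the latched key is still latched (((horizontal distance between key_a and place_2 below 0.02 m and contact force between the fingers and key_a above 0.3 N) or (horizontal distance between key_b and place_2 below 0.02 m and contact force between the fingers and key_b above 0.3 N) or (horizontal distance between key_c and place_2 below 0.02 m and contact force between the fingers and key_c above 0.3 N) or (horizontal distance between key_d and place_2 below 0.02 m and contact force between the fingers and key_d above 0.3 N)) and not (distance of key_a from where it was at the start of the episode above 0.0025 m and height (world z) of key_a above 0.0805 m) and not (distance of key_b from where it was at the start of the episode above 0.0025 m and height (world z) of key_b above 0.0805 m) and not (distance of key_c from where it was at the start of the episode above 0.0025 m and height (world z) of key_c above 0.0805 m) and not (distance of key_d from where it was at the start of the episode above 0.0025 m and height (world z) of key_d above 0.0805 m)).
3. the fingers touch the third key of the row, counted from the left, while the latched key is still latched (((horizontal distance between key_a and place_3 below 0.02 m and contact force between the fingers and key_a above 0.3 N) or (horizontal distance between key_b and place_3 below 0.02 m and contact force between the fingers and key_b above 0.3 N) or (horizontal distance between key_c and place_3 below 0.02 m and contact force between the fingers and key_c above 0.3 N) or (horizontal distance between key_d and place_3 below 0.02 m and contact force between the fingers and key_d above 0.3 N)) and not (distance of key_a from where it was at the start of the episode above 0.0025 m and height (world z) of key_a above 0.0805 m) and not (distance of key_b from where it was at the start of the episode above 0.0025 m and height (world z) of key_b above 0.0805 m) and not (distance of key_c from where it was at the start of the episode above 0.0025 m and height (world z) of key_c above 0.0805 m) and not (distance of key_d from where it was at the start of the episode above 0.0025 m and height (world z) of key_d above 0.0805 m)).
4. the fingers touch the rightmost key of the row, counted from the left, while the latched key is still latched (((horizontal distance between key_a and place_4 below 0.02 m and contact force between the fingers and key_a above 0.3 N) or (horizontal distance between key_b and place_4 below 0.02 m and contact force between the fingers and key_b above 0.3 N) or (horizontal distance between key_c and place_4 below 0.02 m and contact force between the fingers and key_c above 0.3 N) or (horizontal distance between key_d and place_4 below 0.02 m and contact force between the fingers and key_d above 0.3 N)) and not (distance of key_a from where it was at the start of the episode above 0.0025 m and height (world z) of key_a above 0.0805 m) and not (distance of key_b from where it was at the start of the episode above 0.0025 m and height (world z) of key_b above 0.0805 m) and not (distance of key_c from where it was at the start of the episode above 0.0025 m and height (world z) of key_c above 0.0805 m) and not (distance of key_d from where it was at the start of the episode above 0.0025 m and height (world z) of key_d above 0.0805 m)).
5. the latched key has been pressed through its click and has risen to the height of the others (((distance of key_a from where it was at the start of the episode above 0.0025 m and height (world z) of key_a above 0.0805 m) or (distance of key_b from where it was at the start of the episode above 0.0025 m and height (world z) of key_b above 0.0805 m) or (distance of key_c from where it was at the start of the episode above 0.0025 m and height (world z) of key_c above 0.0805 m) or (distance of key_d from where it was at the start of the episode above 0.0025 m and height (world z) of key_d above 0.0805 m))), for 0.1 s.
At the end, for the whole second after the job is handed in: All four keys stand up: each cap's top is higher than 80.5 mm above the table (at most 1.5 mm below its up position) (height (world z) of each of key_a, key_b, key_c, key_d above 0.0805 m); the robot touches nothing.
It fails at once if a key that was up is pressed in as far as its click (more than 5.5 mm) (distance of any of key_a, key_b, key_c, key_d from where it was at the start of the episode above 0.0055 m).
It fails at once if a loose thing on the incubator or the bench is moved by more than 10 mm or lifted (distance of any of cuvette, vial, tube_a, tube_b, tube_c, bottle, rack, tip_box from where it was at the start of the episode above 0.01 m).
It also fails if it takes over 58 s, if anything falls off the work surface, if the arm or the gripper's body presses on something with over 40 N, if the wrist force passes 120 N, or if a joint passes its speed limit or range.

## Working session

There is one attempt and no reset: what is moved stays moved. The work goes in short steps, each a Python script; the robot and the scene stay as the last script left them, time stands still between calls to the robot, and variables do not carry over. Pictures are saved under pics/ and viewed, and the job is handed in when it is done.

```bash
ls; mkdir -p pics; python3 - <<'E'
from station import *
import cv2, numpy as np
o=get_obs(); print({k:np.round(v,2) for k,v in o.items()})
for n in ["side","top"]:
    im=get_image(n); cv2.imwrite(f"pics/{n}0.png",im[:,:,::-1])
    print(n,get_calibration(n))
    for nm in ["key_a","cuvette","vial","tube_a"]:
        for d in spot_in(nm,n): print(nm,n,round(d["score"],2),np.round(d["extent"],1))
E
```

```text
pics
{'t': np.float64(0.0), 'joint_pos': array([66.05, 12.48, 92.53,  0.  , 75.13, -6.43]), 'qvel': array([-0.09, -0.  ,  0.02, -0.09,  0.02,  0.07]), 'effort': array([ 0.000e+00, -3.968e+01, -3.039e+01, -0.000e+00,  1.000e-02,
       -0.000e+00]), 'tcp_pos': array([187.8 , 595.26, 229.95]), 'ee_rot': array([-1.7998e+02,  1.4000e-01,  7.2480e+01]), 'wrist_force': array([-0.59,  0.18, -1.22]), 'moment': array([0.05, 0.01, 0.04]), 'grip_width': np.float64(85.31)}
side {'fx': 483.2668078252355, 'fy': 483.2668078252355, 'cx': 275.2919737074116, 'cy': 203.9753015707417, 'D': array([-0.01676106,  0.        ,  0.        ,  0.        ,  0.        ]), 'R': array([[ 0.98677388, -0.16201751, -0.00525715],
       [-0.1215375 , -0.71799017, -0.68536031],
       [ 0.10726579,  0.67693459, -0.72818515]]), 't': array([-542.27154309,  141.66404278, 1281.59058957])}
key_a side 0.62 [276.9 204.1  11.9   9.1]
key_a side 0.5 [275.9 234.3  10.3   9.5]
key_a side 0.45 [273.1 259.5   9.3  12.2]
key_a side 0.45 [278.3 183.1  10.8  10.1]
key_a side 0.38 [251.6 114.5  19.1  43.3]
cuvette side 0.49 [272.1 213.8
[... 252 characters left out ...]
6, 'fy': 418.1134055488546, 'cx': 277.02640856876866, 'cy': 210.96119704451561, 'D': array([-0.11025804,  0.        ,  0.        ,  0.        ,  0.        ]), 'R': array([[-0.01866457, -0.99955609, -0.02322197],
       [-0.98238415,  0.02265339, -0.18549448],
       [ 0.18593819,  0.01935072, -0.98237088]]), 't': array([  28.60310276,  551.80099287, 1101.57480099])}
key_a top 0.6 [307.8 217.   11.4   9. ]
key_a top 0.55 [339.6 221.6  13.1   6.4]
key_a top 0.48 [245.9 202.4  11.3   8.9]
key_a top 0.46 [274.4 206.9  10.5   5.3]
cuvette top 0.58 [291.5 212.3  10.3  17.8]
tube_a top 0.49 [275.1 164.7   4.9   8.5]
tube_a top 0.45 [359.2 179.3   9.5  11. ]
tube_a top 0.41 [259.9 151.   12.5  11.8]
```

```bash
python3 - <<'E'
import cv2
a=cv2.imread("pics/top0.png");cv2.imwrite("pics/top0z.png",cv2.resize(a[130:270,200:400],None,fx=4,fy=4,interpolation=2))
a=cv2.imread("pics/side0.png");cv2.imwrite("pics/side0z.png",cv2.resize(a[140:290,220:400],None,fx=4,fy=4,interpolation=2))
E
cat > h.py <<'E'
import numpy as np, cv2
def ray(cal,uv):
    K=np.array([[cal["fx"],0,cal["cx"]],[0,cal["fy"],cal["cy"]],[0,0,1.]])
    p=cv2.undistortPoints(np.array([[uv]],float),K,np.array(cal["D"])).ravel()
    R=np.array(cal["R"]);t=np.array(cal["t"])
    return -R.T@t, R.T@np.array([p[0],p[1],1.])
def onz(cal,uv,z):
    c,d=ray(cal,uv); return c+d*(z-c[2])/d[2]
E
python3 - <<'E'
from station import *
from h import *
for n,l in [("top",[(245.9,202.4),(274.4,206.9),(307.8,217),(339.6,221.6)]),("side",[(278.3,183.1),(276.9,204.1),(275.9,234.3),(273.1,259.5)])]:
    for uv in l: print(n,np.round(onz(get_calibration(n),uv,80),1))
E
```

```text
top [572.5 100.4  80. ]
top [558.3  23.4  80. ]
top [528.6 -65.6  80. ]
top [ 514.2 -150.3   80. ]
side [575.8 105.1  80. ]
side [558.6  25.9  80. ]
side [538.8 -77.6  80. ]
side [ 519.1 -154.9   80. ]
```

View pics/top0.png

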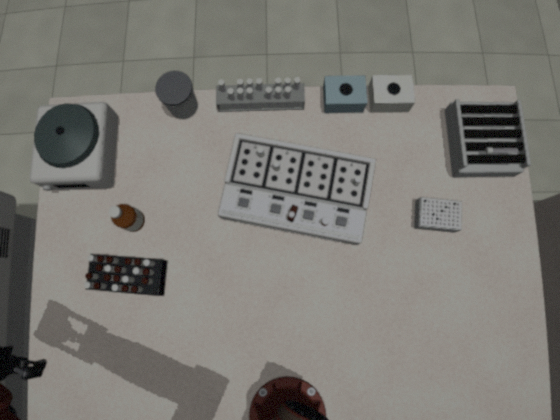

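View pics/top0z.png

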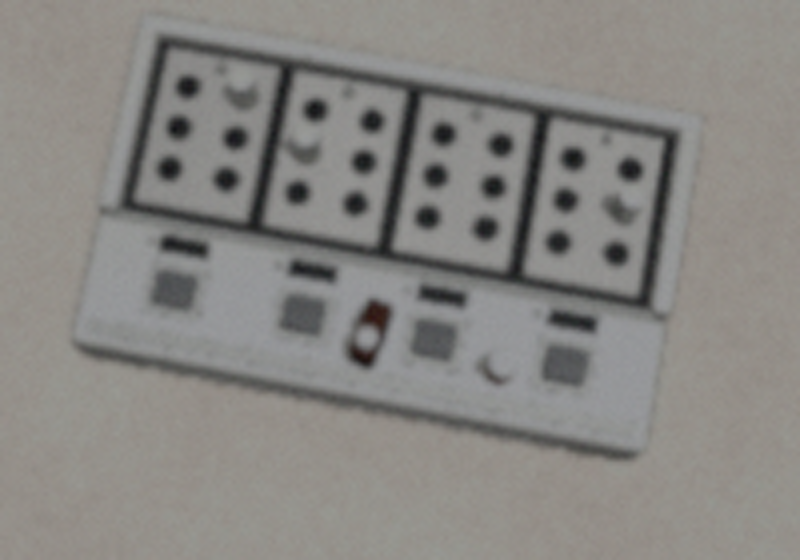

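View pics/side0z.png

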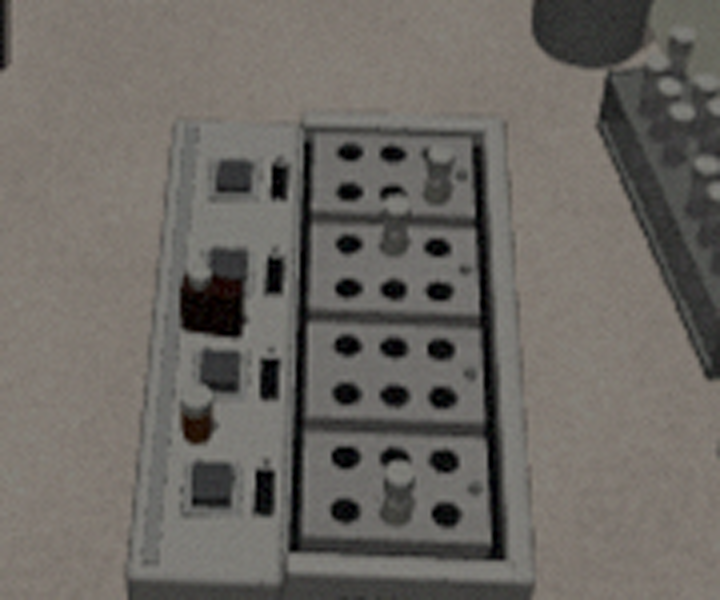

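The top view shows the keys at about (243.5,202.7), (275.5,208.7), (308.5,215.2) and (341.2,221.5), in line. The cuvette stands between places 2 and 3, and the vial between 3 and 4. Next I'll fit the row and refine it with the wrist camera.

```bash
cat >> h.py <<'E'
def fitrow(P):
    # P 4x2, spacing 90 in line
    P=np.array(P); c=P.mean(0); s=np.array([1.5,.5,-.5,-1.5])*90
    v=(s[:,None]*(P-c)).sum(0); v/=np.linalg.norm(v)
    Q=c+s[:,None]*v
    return Q,v,P-Q
E
python3 - <<'E'
from station import *
from h import *
for n,l in [("top",[(243.5,202.7),(275.5,208.7),(308.5,215.2),(341.2,221.5)]),("side",[(220+234/4,140+177/4),(220+229/4,140+263/4),(220+220/4,140+371/4),(220+212/4,140+484/4)])]:
    Q,v,r=fitrow([onz(get_calibration(n),uv,81)[:2] for uv in l]); print(n,Q.round(1).tolist(),v.round(3),r.round(1).tolist())
Q,v,r=fitrow([onz(get_calibration("top"),uv,81)[:2] for uv in [(243.5,202.7),(275.5,208.7),(308.5,215.2),(341.2,221.5)]])
c=Q.mean(0); ang=np.degrees(np.arctan2(v[1],v[0])); print(ang)
print(get_calibration("wrist"))
for yaw in (ang,ang-180,ang-90,ang+90):
    for p in ([*Q[0],82],[*Q[3],82],[*c,330]):
        print(yaw,solve_ik(p,[180,0,yaw]))
E
```

```text
top [[572.1, 108.1], [552.7, 20.3], [533.3, -67.6], [514.0, -155.5]] [0.215 0.977] [[-0.5, -1.3], [0.4, 0.3], [-0.1, 0.0], [0.2, 1.1]]
side [[576.5, 103.1], [557.0, 15.2], [537.5, -72.6], [518.0, -160.5]] [0.217 0.976] [[-1.1, -3.7], [1.4, 3.6], [-0.3, -0.4], [0.1, 0.5]]
77.57315642127003
{'fx': 335.5456344496661, 'fy': 335.5456344496661, 'cx': 278.6311888203607, 'cy': 210.75558314213757, 'D': array([-0.02757967,  0.        ,  0.        ,  0.        ,  0.        ]), 'mount': array([[ 9.99999327e-01, -5.56672887e-04, -1.01760093e-03,
         5.79591714e-01],
       [ 8.35259641e-04,  9.54330826e-01,  2.98750693e-01,
        -7.62296424e+01],
       [ 8.04821524e-04, -2.98751342e-01,  9.54330649e-01,
        -1.43293847e+02],
       [ 0.00000000e+00,  0.00000000e+00,  0.00000000e+00,
         1.00000000e+00]])}
77.57315642127003 [ 3.79933228e+00  1.70786921e+01  1.04241673e+02 -2.54444375e-14
  5.86796353e+01 -7.37738241e+01]
77.57315642127003 [-2.43257598e+01  1.21517916e+01  1.10450456e+02 -2.54444375e-14
  5.73977519e+01 -1.01898916e+02]
77.57315642127003 [-9.89747599e+00 -1.29671450e+00  9.67667880e+01 -2.54444375e-14
  8.45299265e+01 -8.74706324e+01]
-102.42684357872997 [  3.79933228  17.07869212 104.24167254   0.          58.67963534
 106.22617586]
-102.42684357872997 [-2.43257598e+01  1.21517916e+01  1.10450456e+02 -2.54444375e-14
  5.73977519e+01  7.81010838e+01]
-102.42684357872997 [-9.89747599 -1.2967145  96.76678801  0.         84.52992649 92.52936759]
-12.426843578729972 [ 3.79933228e+00  1.70786921e+01  1.04241673e+02 -2.54444375e-14
  5.86796353e+01  1.62261759e+01]
-12.426843578729972 [-2.43257598e+01  1.21517916e+01  1.10450456e+02 -2.54444375e-14
  5.73977519e+01 -1.18989162e+01]
-12.426843578729972 [-9.89747599e+00 -1.29671450e+00  9.67667880e+01 -2.54444375e-14
  8.45299265e+01  2.52936759e+00]
167.57315642127003 None
167.57315642127003 None
167.57315642127003 None
```

```bash
python3 - <<'E'
from station import *
from h import *
grip(0,20)
goto([543,-23.6,215],[180,0,77.57])
wait(0.3)
o=get_obs(); print(o["t"],o["tcp_pos"],o["ee_rot"],o["wrist_force"],o["grip_width"])
im=get_image("wrist"); cv2.imwrite("pics/w1.png",im[:,:,::-1])
from scipy.spatial.transform import Rotation as Rn
cal=dict(get_calibration("wrist")); M=np.array(cal["mount"])
T=np.eye(4);T[:3,:3]=Rn.from_euler("xyz",o["ee_rot"],degrees=True).as_matrix();T[:3,3]=o["tcp_pos"]
W=np.linalg.inv(T@M); cal["R"]=W[:3,:3];cal["t"]=W[:3,3]
import pickle; pickle.dump(cal,open("w1.pkl","wb"))
for d in regions_of("key_a","wrist"):
    e=d["extent"];ys,xs=np.nonzero(d["region"]); print(round(d["score"],2),np.round(e,1),xs.mean().round(1),ys.mean().round(1),onz(cal,e[:2],81).round(1))
for d in spot_in("vial","wrist")+spot_in("cuvette","wrist"): print(round(d["score"],2),np.round(d["extent"],1))
E
```

```text
4.1 [543.00738566 -23.20758802 214.9462939 ] [-1.79994069e+02 -1.81237388e-03  7.76071905e+01] [-0.06767625  0.16733784 -0.66862222] -0.04326929131332735
0.81 [329.  200.4  33.3  27.7] 329.9 201.1 [553.6  19.   81. ]
0.77 [226.1 199.9  33.7  31. ] 226.3 200.9 [534.2 -67.1  81. ]
0.76 [433.2 200.9  35.4  25.7] 431.8 200.3 [573.4 106.9  81. ]
0.71 [125.1 201.3  40.7  25. ] 123.8 200.9 [ 516.5 -152.8   81. ]
0.9 [167.2 191.9  34.3  29.1]
0.85 [277.4 200.6  26.8  60. ]
```

View pics/w1.png

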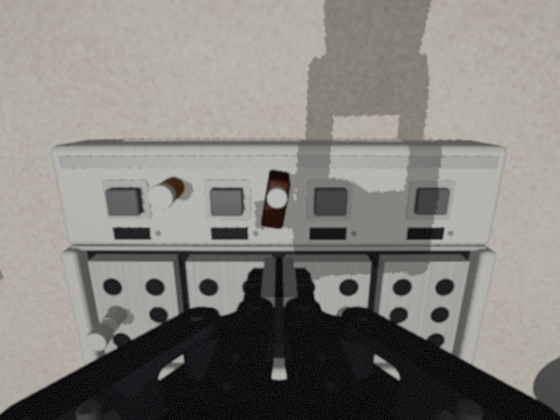

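```bash
python3 - <<'E'
from station import *
from h import *
import pickle
cal=pickle.load(open("w1.pkl","rb"))
import cv2
Q,v,r=fitrow([onz(cal,uv,81)[:2] for uv in [(433,200.6),(329.5,200.8),(226.2,200.6),(124.5,201.1)]]); print(Q.round(1).tolist(),v.round(3),r.round(1).tolist(),np.degrees(np.arctan2(v[1],v[0])))
u=np.array([v[1],-v[0]])
def rel(p): d=p[:2]-Q[3]; return (d@u).round(1),(d@v).round(1)
print("vial top",rel(onz(cal,(160,193),108)),"base",rel(onz(cal,(180,186),72)),"cuv top rel place4",rel(onz(cal,(277,198),122)))
print("heights check: deck front", [onz(cal,p,70).round(1) for p in [(57,150),(501,150)]])
im=cv2.imread("pics/w1.png");cv2.imwrite("pics/w1z.png",cv2.resize(im[130:250,80:280],None,fx=4,fy=4,interpolation=2))
try: print(grasp_offset)
except Exception as e: print(e)
E
```

```text
[[573.4, 108.3], [554.2, 20.4], [534.9, -67.5], [515.7, -155.5]] [0.214 0.977] [[-0.3, -1.5], [-0.1, -1.0], [-0.1, 0.4], [0.6, 2.2]] 77.64897223774923
vial top (np.float64(-13.9), np.float64(43.8)) base (np.float64(-11.0), np.float64(48.9)) cuv top rel place4 (np.float64(-13.6), np.float64(134.2))
heights check: deck front [array([ 461.9, -201. ,   70. ]), array([544.4, 173.1,  70. ])]
18.700000000000003
```

View pics/w1z.png

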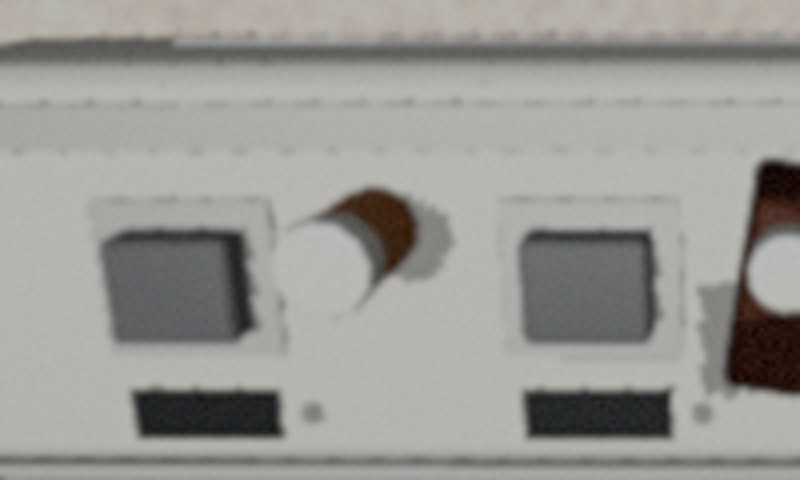

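The vial and cuvette are both about 45 mm from the nearest keys. I'll tap with the jaws across the row (yaw −12.4), so only the 22 mm pad width lies along the row.

```bash
cat >> h.py <<'E'
from station import *
Q=np.array([[573.2,108],[553.9,20.2],[534.6,-67.6],[515.2,-155.5]]); ORI=[180,0,-12.4]
def fz(n=5):
    a=[]
    for _ in range(n): a.append(get_obs()["wrist_force"]); wait(0.01)
    return np.mean(a,0), np.std(a,0)
def tap(i,z0=88,zmin=76.8,thr=1.2):
    p=Q[i]
    move_l([*p,z0],speed=80); wait(0.15)
    b,s=fz(8); print("key",i+1,"base",b.round(2),"sd",s.round(2),"z",get_obs()["tcp_pos"].round(2))
    z=z0; log=[]
    while z>zmin:
        z-=0.5; move_l([*p,z],speed=15); f,_=fz(4); df=f[2]-b[2]; zz=get_obs()["tcp_pos"][2]
        log.append((z,round(zz,2),round(df,2)))
        if df>thr: break
    print(log[-6:]); move_l([*p,z0+4],speed=80)
    print("t",get_obs()["t"])
    return log
E
python3 - <<'E'
from h import *
goto([*Q[0],150],ORI)
tap(0)
E
```

```text
key 1 base [ 0.18 -0.09  0.08] sd [0.21 0.61 0.46] z [573.79 108.05  88.78]
[(80.0, np.float64(79.97), np.float64(0.05)), (79.5, np.float64(79.46), np.float64(-0.29)), (79.0, np.float64(78.94), np.float64(-0.18)), (78.5, np.float64(78.44), np.float64(-0.1)), (78.0, np.float64(78.13), np.float64(0.98)), (77.5, np.float64(78.04), np.float64(4.32))]
t 13.3167
```

Key 1 made contact at 78.1 mm and was stiff (4.3 N, still under the 5 N limit), so it looks like the latched one. For the other three I'll start lower and use a lower threshold.

```bash
python3 - <<'E'
from h import *
for i in (1,2,3):
    move_l([*(Q[i-1]),148],speed=200)
    move_l([*Q[i],148],speed=200)
    L=tap(i,z0=84.5,zmin=77.6,thr=1.2)
    if L[-1][2]<1.2: print("no contact?"); break
    
E
```

```text
key 2 base [-0.32 -0.13  0.19] sd [0.28 0.55 0.36] z [554.49  20.14  85.25]
[(84.0, np.float64(84.08), np.float64(-0.18)), (83.5, np.float64(83.42), np.float64(-0.27)), (83.0, np.float64(82.94), np.float64(-0.55)), (82.5, np.float64(82.47), np.float64(-0.35)), (82.0, np.float64(82.11), np.float64(0.83)), (81.5, np.float64(81.78), np.float64(1.77))]
t 17.4583
key 3 base [-0.03 -0.22  0.1 ] sd [0.27 0.62 0.48] z [535.17 -67.78  85.23]
[(84.0, np.float64(84.06), np.float64(0.12)), (83.5, np.float64(83.41), np.float64(0.04)), (83.0, np.float64(82.93), np.float64(-0.25)), (82.5, np.float64(82.47), np.float64(0.02)), (82.0, np.float64(82.12), np.float64(0.56)), (81.5, np.float64(81.77), np.float64(2.37))]
t 21.6167
key 4 base [-0.26 -0.07  0.26] sd [0.43 0.6  0.4 ] z [ 515.74 -155.78   85.23]
[(84.0, np.float64(84.07), np.float64(-0.08)), (83.5, np.float64(83.45), np.float64(-0.14)), (83.0, np.float64(82.96), np.float64(-0.16)), (82.5, np.float64(82.48), np.float64(-0.19)), (82.0, np.float64(82.11), np.float64(0.2)), (81.5, np.float64(81.8), np.float64(2.22))]
t 25.775
```

Keys 2 to 4 made contact at 82 mm, so they are up; key 1 at 78 mm is latched. Now I'll press it.

```bash
python3 - <<'E'
from h import *
move_l([*Q[3],148],speed=200)
move_l([*Q[0],148],speed=250)
p=Q[0]
move_l([*p,84],speed=80); wait(0.15)
b,_=fz(8); move_l([*p,78.5],speed=30)
z=78.5
while z>73:
    z-=0.5; move_l([*p,z],speed=15); f,_=fz(4); zz=get_obs()["tcp_pos"][2]; print(z,round(zz,2),round(f[2]-b[2],2))
    if zz<75.6 or f[2]-b[2]>12: break
wait(0.3)
print(get_obs()["tcp_pos"].round(2),fz(4)[0][2]-b[2])
move_l([*p,88],speed=40); print(get_obs()["t"])
# gentle check of new height
wait(0.15); b,_=fz(8); z=84
move_l([*p,z],speed=40)
while z>79.5:
    z-=0.5; move_l([*p,z],speed=15); f,_=fz(5); print(z,round(f[2]-b[2],2))
    if f[2]-b[2]>1.0: break
move_l([*p,200],speed=200); wait(0.2)
o=get_obs();print(o["t"],o["wrist_force"])
E
```

```text
78.0 78.14 2.68
77.5 77.83 4.7
77.0 77.19 5.46
76.5 76.67 5.5
76.0 76.21 5.75
75.5 75.8 6.12
75.0 75.33 5.85
[573.07 108.    75.34] 6.111714188154582
31.75
83.5 0.06
83.0 0.21
82.5 0.27
82.0 0.75
81.5 2.17
34.6167 [0.4732947  0.58362091 0.04124768]
```

Key 1 now makes contact at 82 mm, so it has been released. I'll check the scene once with the cameras and then hand in.

```bash
python3 - <<'E'
from h import *
goto([543,-23.6,215],[180,0,77.57]); wait(0.2)
im=get_image("wrist"); cv2.imwrite("pics/w2.png",im[:,:,::-1])
print(get_obs()["t"])
E
```

```text
36.4583
```

View pics/w2.png

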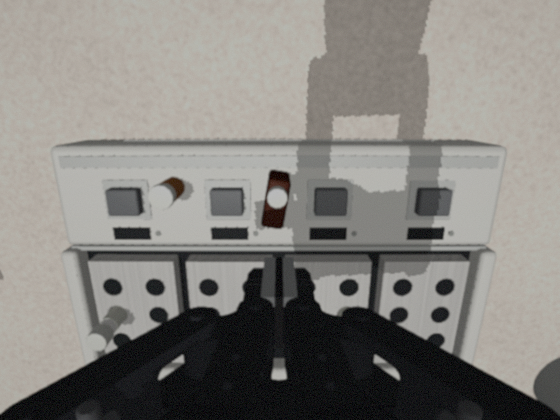

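The cuvette at (277,198) and the vial at (165,192) are where they were. The leftmost key, at (433,201), now shows a side wall like the others.

```bash
python3 -c "
from station import *
sign_off()"
```

```text
the job is handed in; nothing more can be done
```

I tapped the four keys from left to right, found the leftmost one latched, and pressed it through its click. It sprang back up, and I handed the job in at about 36 s; no verdict is reported.

- **Taps:** The leftmost key made contact at about 78 mm. The other three made contact at about 82 mm with roughly 2 N. The tap on the leftmost key reached 4.3 N, more than intended and close to the 5 N it stays firm to. It still stood at 78 mm when I came back to press it, so the tap did not release it.
- **Press:** I pressed the leftmost key to about 75.3 mm at about 6 N, held it briefly and let go.
- **Last checks:** A second light tap on the leftmost key made contact at about 82 mm, so it is up. The last wrist picture shows the cuvette and vial where they were, and the gripper is clear of everything. The tubes, which are partly hidden in that picture, and the bottle, rack and tip box were not checked again. The arm passed well above them. No check failed or disagreed.

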